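# Put the whetstone away and close its case

### The arm

A 6-joint arm with a two-finger parallel gripper is mounted at the origin on the work surface; the furniture and walls round the work are solid. World frame = base frame: x ahead of the robot, y to its left, z up, the work surface at z = 0. Lengths are in m, angles in rad, forces in N, time in s.
With the tool pointing down it reaches from about 0.375 to 0.975 m from the base axis. Payload 3.8 kg.
Tool frame: the origin (TCP) lies midway between the tips of the shut fingers; the grasp point (between the pads) lies 19 mm behind it; z points along the fingers, y is the line along which they close (so a half turn about z gives the same grasp; the last joint's range is limited). The gripper opens to 88 mm and grips with 3 to 60 N. Pads are 18 mm wide; open, the fingers measure 123 mm over their backs; the gripper's body (75 mm by 187 mm) begins 45 mm behind the grasp point.
Start: joints at [1.241, 0.264, 1.604, -0, 1.274, -0.037], TCP at [0.195, 0.646, 0.239] pointing down, gripper open.
Joint ranges: [-2.63, 2.63], [-0.94, 2.18], [0.31, 2.57], [-1.31, 4.45], [0, 2.66], [-2.55, 2.55]. Speed limits (rad/s): [2.57, 2.57, 3.14, 3.14, 3.14, 3.14].

### API

Orientations are given as a rotation vector (axis times angle).
In Python, from station import sensors, imaging, ticket gives the robot as it stands. The module is installed in compiled form; this text tells all that it offers.
- The arm moves only by the tool carry_out, never from a script. Its argument "commands" is text: rows parted by semicolons, each of 7 numbers parted by spaces: the shift along the tool's x, y, z normalised to -1 to 1, where 1 is 120 mm, then the turn, a rotation vector about the tool's x, y, z normalised to -1 to 1, where 1 is 45 degrees, then the opening, from 0 (shut) to 1 (fully open). In form: dx dy dz ax ay az claw; .... A call has 1 to 20 rows; each row is the pose to reach, as a shift and turn from the pose commanded when the call began, along the tool's axes at that moment; what a row does not reach only later rows make up. A row lasts 1/8 s, in which the tool goes at most 62.5 mm and 10.7 degrees, less where a joint would pass 70% of its speed; a pose out of reach is approached as far as the arm can. A call with a number of a shift or a turn outside -1 to 1 is refused whole. A call with a gripper value outside its range is refused whole. The fingers move at their own pace and stop on an object; "squeeze" is the grip in N (left out, the last holds). Time passes only in rows, so rows that repeat a pose let the fingers close. It gives the time, the measured TCP pose, the force, the opening and the grip force at its end, in the units of the state.
- sensors.get_obs(): the state, without advancing time (a new reading comes with each control period).
- imaging.grab_frame(name): name is "side" or "top" or "wrist"; returns the picture (400x640x3 uint8, red, green, blue); there is no depth.
- imaging.camera_params(name): a dict with "K" (3x3 intrinsics, pixels), "eye" and "orientation" of the camera in the world. Camera axes: x right, y down, z forward; pixel columns grow to the right and rows downward; lengths in m; the calibration is good to about 2 mm. A picture is of the moment at which its call begins: read the wrist's pose just before it. camera_params takes no time and is no camera call; for the wrist camera it gives the pose at the moment of the call.
- ticket.finish_job(): hands the job in; it is judged then, once.
The state is a dict: "time": time; "joint_positions": joint angles; "joint_vel": joint speeds; "tau": joint torques, N m; "tcp_pos": TCP position; "eef_rot": TCP orientation; "contact_force": force on the tool from outside, world axes, zero at the start; "ft_torque": the same for the moment, N m; "grip_width": opening from 0.0 (shut) to 1.0 (fully open); "grasp_force": force on a finger pad.
Only numpy, scipy, OpenCV 4.12 (cv2) and the standard library are available. Lean on these libraries where they do the work, as an engineer would, in place of code of your own. Each camera call takes 0.05 s, during which the arm holds its last target. There are 200 camera calls.

### The job

Put the grey rectangular whetstone away: pick it up and set it down gently, lying flat, inside the open wooden case. Then take the steel bar on the case's lid and lower the lid gently until it is fully shut over the stone; do not let the lid drop or slam. Leave the two rough stone slabs where they lie.

Things in the scene. Friction and masses are not known exactly. Their poses are not given: they have to be found in the camera images.
- case: Light wooden case fixed to the table, 130 (x) x 180 (y) x 50 mm high without its lid, walls 7 mm; inside 116 x 166 mm, 41 mm deep. Origin: centre of its underside, on the table; x points from the front (bar side) to the hinge side, y along the hinge, z up. The hinge is on the robot's left. Hinge line: x = +65, z = 50 mm.
- case_in (a point): Centre of the grey felt floor inside the case, 9 mm above the case's underside (41 mm below the rim); axes as the case.
- case_lid (a joint): Angle of the wooden lid (130 x 180 x 8 mm, about 0.2 kg) about its hinge on the case's rear (+x) rim: 0 fully shut on the rim, 1.57 upright, up to 1.95 leaning back. It starts open. The hinge is a little stiff, so near upright the lid stays where it is left, but below about 1.2 it falls shut unless it is held.
- lid_bar (a point): Middle of the round steel bar (10 mm thick, 100 mm clear length, parallel to the hinge) that stands out from the lid's free edge; 170 mm from the hinge line, with a clear gap of 35 mm between bar and lid edge. When the lid is shut it lies 40 mm in front of the case, 54 mm above the table.
- lid_hinge (a point): Middle of the lid's hinge line; its axes turn with the lid: y along the hinge, -x toward the bar. The bar lies at x = -170 mm, z = +4 mm in this frame.
- whetstone: The whetstone: smooth dark grey rectangular block with square edges, 50 (x) x 88 (y) x 21 (z) mm, about 0.2 kg, lying flat. Origin: centre of its underside.
- whetstone_center (a point): Middle of the whetstone, 10.5 mm above its underside.
- slab_green: Rough greenish stone slab, irregular outline, 58 x 102 x 14 mm; leave it alone. Origin: centre of its underside.
- slab_brown: Rough brownish stone slab, irregular outline, 77 x 121 x 26 mm; leave it alone. Origin: centre of its underside.

How it is judged:
On the way:
1. the whetstone lies flat and let go on the floor of the case, the lid still open (x of whetstone_center in the frame of case_in between -0.045 and 0.045 m and y of whetstone_center in the frame of case_in between -0.07 and 0.07 m and z of whetstone_center in the frame of case_in below 0.017 m and angle between the z axis of whetstone and the z axis of case_in, either way round below 0.12 rad and linear speed of whetstone below 0.02 m/s and contact force between the fingers and whetstone below 0.1 N and value of joint case_lid above 0.5 rad), for 0.2 s.
At the end, for the whole second after the job is handed in: The whetstone lies at rest and flat (within 0.12 rad) on the floor inside the case (its centre less than 17 mm above the felt), the lid is fully shut (joint below 0.035 rad, about 6 mm at the bar) and at rest, and both slabs are within 30 mm of where they started (x of whetstone_center in the frame of case_in between -0.045 and 0.045 m and y of whetstone_center in the frame of case_in between -0.07 and 0.07 m and z of whetstone_center in the frame of case_in below 0.017 m and angle between the z axis of whetstone and the z axis of case_in, either way round below 0.12 rad and linear speed of whetstone below 0.02 m/s and value of joint case_lid below 0.035 rad and velocity of joint case_lid between -0.1 and 0.1 rad/s and distance of each of slab_green, slab_brown from where it was at the start of the episode below 0.03 m); the robot touches nothing.
It fails at once if the lid swings shut faster than 3 rad/s (dropped or slammed) (velocity of joint case_lid below -3 rad/s).
It fails at once if the whetstone falls into the case (faster than 0.7 m/s within 60 mm of its floor) (x of whetstone_center in the frame of case_in between -0.045 and 0.045 m and y of whetstone_center in the frame of case_in between -0.07 and 0.07 m and z of whetstone_center in the frame of case_in below 0.06 m and linear speed of whetstone above 0.7 m/s).
It fails at once if a stone slab is shifted by more than 30 mm (distance of any of slab_green, slab_brown from where it was at the start of the episode above 0.03 m).
It also fails if it takes over 64 s, if anything falls off the work surface, if the arm or the gripper's body presses on something with over 40 N, if the wrist force passes 120 N, or if a joint passes its speed limit or range.

## Working session

There is one attempt and no reset: what is moved stays moved. The work goes in short steps, Python scripts to look and compute and a tool call to move; the robot and the scene stay as the last step left them, time stands still between calls to the robot, and variables do not carry over. Pictures are saved under pics/ and viewed, at most 10 in all, crops included, and the job is handed in when it is done.

Besides the shell and the picture viewer there is one more tool, called after ">>>" as name(argument=value, ...) on one line, values as JSON. carry_out: Moves the arm, as the interface text tells. Its arguments: {"type":"object","properties":{"commands":{"type":"string"},"squeeze":{"type":"number"}},"required":["commands"]}

```bash
mkdir -p pics
python3 - <<'E'
from station import sensors, imaging
import cv2,numpy as np
for n in ["side","top"]:
    f=imaging.grab_frame(n); cv2.imwrite(f"pics/{n}0.png",f[:,:,::-1]); p=imaging.camera_params(n)
    print(n,np.round(p["K"],1).tolist(),np.round(p["eye"],4),np.round(p["orientation"],4).tolist())
o=sensors.get_obs(); print({k:np.round(v,4).tolist() for k,v in o.items()})
E
```

```text
side [[380.7, 0.0, 319.2], [0.0, 380.7, 200.6], [0.0, 0.0, 1.0]] [ 0.538  -0.7681  0.6282] [-2.275, -0.0809, 0.0299]
top [[469.3, 0.0, 302.7], [0.0, 469.3, 206.1], [0.0, 0.0, 1.0]] [ 0.3196 -0.1265  1.26  ] [-2.1805, 2.1367, -0.1647]
{'time': 0.1, 'joint_positions': [1.2411, 0.2647, 1.6052, 0.0, 1.2737, -0.0369], 'joint_vel': [0.0013, -0.0018, -0.0018, -0.0007, 0.0007, -0.0004], 'tau': [0.0001, -50.3617, -35.8071, 0.0731, 0.0233, -0.0001], 'tcp_pos': [0.1946, 0.6457, 0.2375], 'eef_rot': [-0.4583, -3.1076, 0.003], 'contact_force': [-0.687, 0.3592, 0.158], 'ft_torque': [0.029, -0.0191, 0.0232], 'grasp_force': 0.0, 'grip_width': 1.0035}
```

View pics/side0.png

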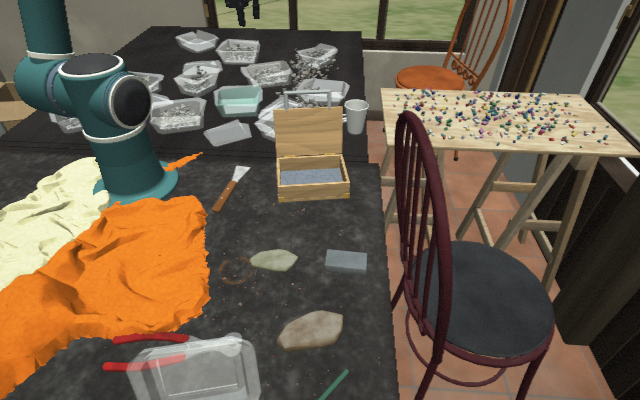

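View pics/top0.png

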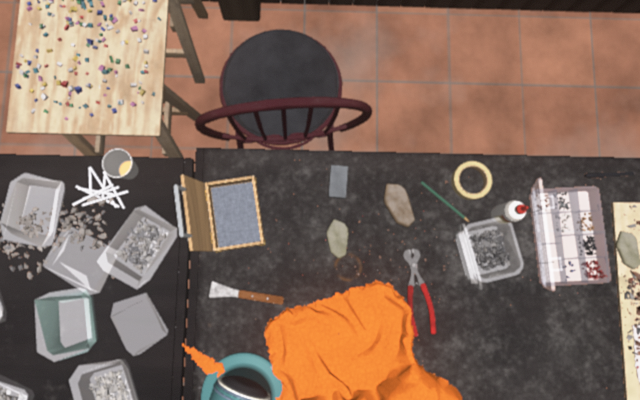

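The side view shows the case at about (313,180), the lid up with its bar at (307,95), and the whetstone at (346,260). In the top view the whetstone is at (339,181), the case's felt at (235,213), and the slabs at (337,238) and (399,204).

```bash
cat > h.py <<'E'
import cv2,numpy as np
from scipy.spatial.transform import Rotation as R
from station import sensors, imaging
def ray(n,uv,z,p=None):
    p=p or imaging.camera_params(n)
    d=np.c_[np.reshape(uv,(-1,2)),np.ones(len(np.reshape(uv,(-1,2))))]@np.linalg.inv(p["K"]).T@R.from_rotvec(p["orientation"]).as_matrix().T
    e=np.array(p["eye"]); return e+d*((z-e[2])/d[:,2])[:,None]
def blob(mask,seed):
    n,l,s,c=cv2.connectedComponentsWithStats(mask.astype(np.uint8))
    k=l[seed[1],seed[0]]; assert k
    m=(l==k).astype(np.uint8)
    return max(cv2.findContours(m,cv2.RETR_EXTERNAL,cv2.CHAIN_APPROX_NONE)[0],key=cv2.contourArea)
def rect(pts): # world xy in m
    (cx,cy),(w,h),a=cv2.minAreaRect((pts[:,:2]*1000).astype(np.float32))
    return np.round([cx,cy,w,h,a],1)
def proj(n,P):
    p=imaging.camera_params(n); q=R.from_rotvec(p["orientation"]).inv().apply(np.atleast_2d(P)-p["eye"])@np.array(p["K"]).T
    return q[:,:2]/q[:,2:]
E
python3 - <<'E'
from h import *
f=cv2.imread("pics/top0.png"); b,g,r=[f[:,:,i].astype(int) for i in range(3)]
for u,v in [(339,181),(235,213),(260,213),(330,160),(195,213)]: print((u,v),f[v,u])
grey=(b>85)&(b-r>5)
for s,z in [((339,181),.021),((235,213),.009)]:
    try:
        c=blob(grey,s); print(s,len(c),rect(ray("top",c.reshape(-1,2),z)))
    except AssertionError: print("no",s)
wood=(r-b>25)&(r>90)
c=blob(wood,(258,213)); hull=cv2.convexHull(c).reshape(-1,2)
print("case",rect(ray("top",c.reshape(-1,2),.05)),cv2.boundingRect(c))
for n,box in [("top",(160,150,290,270)),("side",(250,80,390,280))]:
    x0,y0,x1,y1=box; im=cv2.imread(f"pics/{n}0.png")[y0:y1,x0:x1]
    im=cv2.resize(im,None,fx=3,fy=3,interpolation=cv2.INTER_CUBIC); cv2.imwrite(f"pics/{n}0c.png",im[:600])
a=cv2.imread("pics/top0c.png");bb=cv2.imread("pics/side0c.png")
H=max(a.shape[0],bb.shape[0]);cv2.imwrite("pics/both.png",np.hstack([cv2.copyMakeBorder(i,0,H-i.shape[0],0,0,0) for i in (a,bb)])[:, :800])
E
```

```text
(339, 181) [134 131 128]
(235, 213) [158 147 143]
(260, 213) [ 68  86 104]
(330, 160) [66 68 74]
(195, 213) [ 74 100 124]
(339, 181) 158 [ 559.3 -239.1   40.3   79.8   86.4]
(235, 213) 190 [465.7  34.6 157.9 107.2   9.9]
case [472.5  64.  216.1 197.4   9.8] (180, 174, 86, 79)
```

View pics/both.png

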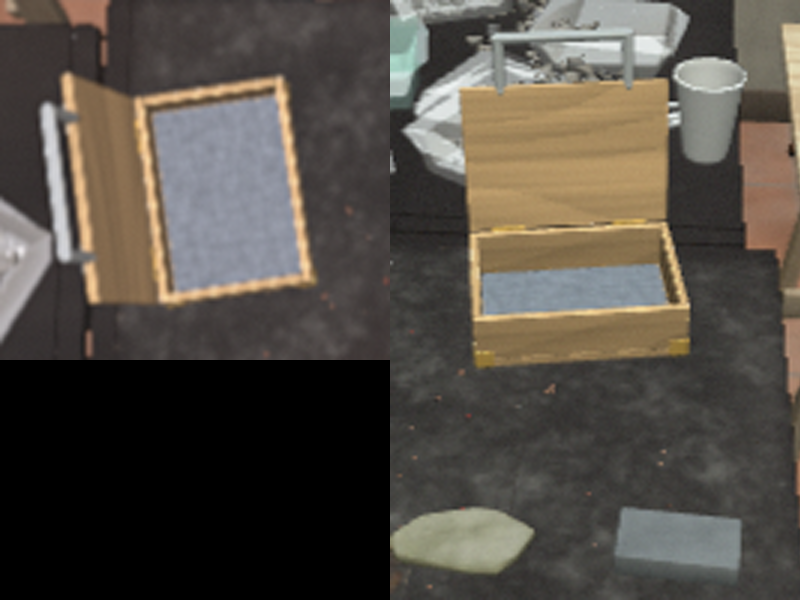

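Crop of both views: the rim's outer corners in the top view are at full-frame pixels (254,176), (264,244), (213,250) and (205,182). The bar runs from (176,184) to (181,237). In the side view the bar's middle is at (308,92).

Run:
```python
from h import *
from scipy.optimize import least_squares
f=cv2.imread("pics/top0.png"); b=f[:,:,0].astype(int)
m=np.zeros(b.shape,bool); m[155:210,318:362]=b[155:210,318:362]>97
c=blob(m,(339,181)).reshape(-1,2); P=ray("top",c,.021)
print("stone",rect(P),np.round(cv2.boxPoints(cv2.minAreaRect((P[:,:2]*1000).astype(np.float32))),0).tolist())
# case: front-far, front-near, rear-near, rear-far corners
uv=np.array([[254.3,175.7],[264.3,244.3],[213.3,250.3],[205,182.3]])
W=ray("top",uv,.05)[:,:2]; L=np.array([[-.065,-.09],[-.065,.09],[.065,.09],[.065,-.09]])
def pts(q,L): 
    c,s=np.cos(q[2]),np.sin(q[2]); return q[:2]+L@np.array([[c,s],[-s,c]])
q=least_squares(lambda q:(pts(q,L)-W).ravel(),[.47,.03,1.57]).x
print("case",q.round(4),np.degrees(q[2]),"resid",(pts(q,L)-W).round(4).tolist())
print("side proj of rim",proj("side",np.c_[pts(q,L),[.05]*4]).round(0).tolist())
def bar(th,y=0):
    x=.065-.170*np.cos(th)+ .004*np.sin(th); z=.05+.170*np.sin(th)+.004*np.cos(th)
    return np.r_[pts(q,np.array([[x,y]]))[0],z]
for th in np.arange(1.5,1.96,.1): print(th.round(2),bar(th).round(3),"top",proj("top",bar(th)).round(1),"side",proj("side",bar(th)).round(1))
```

```text
stone [ 560.1 -239.2   47.1   86.8   86.3] [[515.0, -260.0], [602.0, -265.0], [605.0, -218.0], [518.0, -213.0]]
case [0.4638 0.0322 1.7334] 99.31779027114985 resid [[0.0003, -0.0009], [0.0015, 0.0015], [-0.0016, -0.0001], [-0.0003, -0.0005]]
side proj of rim [[349.0, 183.0], [276.0, 187.0], [276.0, 157.0], [342.0, 154.0]]
1.5 [0.455 0.088 0.22 ] top [[199.1 207.2]] side [[308.2  98.4]]
1.6 [0.452 0.105 0.22 ] top [[191.5 208.2]] side [[307.7  95.3]]
1.7 [0.449 0.122 0.218] top [[184.1 209.4]] side [[307.2  93. ]]
1.8 [0.446 0.138 0.215] top [[177.  210.6]] side [[306.8  91.5]]
1.9 [0.444 0.154 0.21 ] top [[170.4 211.9]] side [[306.4  90.6]]
```

```bash
cat >> h.py <<'E'
def down(yaw): # tool pointing down, tool y axis at world angle yaw
    y=np.array([np.cos(yaw),np.sin(yaw),0]); z=np.array([0,0,-1.]); return np.c_[np.cross(y,z),y,z]
def go(p,yaw_deg,obs=None):
    o=obs or sensors.get_obs(); M=R.from_rotvec(o["eef_rot"]).as_matrix(); t=np.array(o["tcp_pos"])
    best=min((down(np.radians(yaw_deg+k)) for k in (0,180)),key=lambda D:R.from_matrix(M.T@D).magnitude())
    s=M.T@(np.array(p)-t)/.12; a=R.from_matrix(M.T@best).as_rotvec()/(np.pi/4)
    print("shift",s.round(3),"turn",a.round(3),"| tcp",t.round(4),"j6",round(float(o["joint_positions"][5]),2))
E
python3 - <<'E'
from h import *
o=sensors.get_obs(); print(R.from_rotvec(o["eef_rot"]).as_matrix().round(3))
go([.45,.30,.33],86.5)
go([.56,-.239,.33],86.5)
go([.56,-.239,.12],86.5)
E
```

```text
[[-0.957  0.289 -0.001]
 [ 0.289  0.957 -0.002]
 [ 0.    -0.002 -1.   ]]
shift [-2.869 -2.145 -0.767] turn [-0.002 -0.    -0.295] | tcp [0.1946 0.6457 0.2375] j6 -0.04
shift [-5.043 -6.181 -0.759] turn [-0.002 -0.    -0.295] | tcp [0.1946 0.6457 0.2375] j6 -0.04
shift [-5.043 -6.178  0.991] turn [-0.002 -0.    -0.295] | tcp [0.1946 0.6457 0.2375] j6 -0.04
```

>>> carry_out(commands="-1 -1 -0.8 0 0 -0.295 1; -1 -1 -0.8 0 0 -0.295 1; -1 -1 -0.8 0 0 -0.295 1; -1 -1 -0.8 0 0 -0.295 1")

```text
time: 0.6
tcp_pos: [0.2769, 0.4954, 0.3378]
eef_rot: [0.101, 3.137, 0.006]
contact_force: [0.6, 0.4, 0.5]
grip_width: 0.997
grasp_force: 0.0
```

>>> carry_out(commands="-1 -1 0 0 0 0 1; -1 -1 0 0 0 0 1; -1 -1 0 0 0 0 1")

```text
time: 0.98
tcp_pos: [0.3881, 0.3685, 0.3333]
eef_rot: [-0.096, -3.139, 0.002]
contact_force: [0.4, 0.3, 0.4]
grip_width: 0.999
grasp_force: 0.0
```

>>> carry_out(commands="-0.5 -1 0 0 0 0 1; -0.5 -1 0 0 0 0 1; -0.5 -1 0 0 0 0 1")

```text
time: 1.35
tcp_pos: [0.4408, 0.2439, 0.3333]
eef_rot: [-0.103, -3.138, 0.002]
contact_force: [-0.3, 0.8, -0.1]
grip_width: 1.002
grasp_force: 0.0
```

>>> carry_out(commands="0 -1 0 0 0 0 1; 0 -1 0 0 0 0 1; 0 -1 0 0 0 0 1")

```text
time: 1.72
tcp_pos: [0.4324, 0.125, 0.334]
eef_rot: [-0.102, -3.139, 0.0]
contact_force: [-0.1, 0.6, -0.1]
grip_width: 0.996
grasp_force: 0.0
```

```bash
python3 -c "
from h import *
go([.56,-.239,.26],86.5)"
```

```text
shift [-1.259 -2.957  0.615] turn [-0.    -0.001 -0.005] | tcp [0.4324 0.125  0.334 ] j6 -1.28
```

>>> carry_out(commands="-0.4 -1 0 0 0 0 1; -0.4 -1 0 0 0 0 1; -0.4 -1 0 0 0 0 1")

```text
time: 2.1
tcp_pos: [0.4745, 0.0027, 0.3338]
eef_rot: [-0.101, -3.139, -0.001]
contact_force: [-0.4, -0.2, 0.8]
grip_width: 1.004
grasp_force: 0.0
```

>>> carry_out(commands="-0.4 -1 0 0 0 0 1; -0.4 -1 0 0 0 0 1; -0.4 -1 0 0 0 0 1")

```text
time: 2.48
tcp_pos: [0.5153, -0.1193, 0.3335]
eef_rot: [-0.099, -3.139, -0.002]
contact_force: [0.4, 0.7, 0.1]
grip_width: 0.998
grasp_force: 0.0
```

>>> carry_out(commands="-0.46 -0.95 0.6 0 0 0 1; -0.46 -0.95 0.6 0 0 0 1; -0.46 -0.95 0.6 0 0 0 1; -0.46 -0.95 0.6 0 0 0 1")

```text
time: 2.98
tcp_pos: [0.5622, -0.2341, 0.2612]
eef_rot: [-0.095, -3.137, -0.004]
contact_force: [-0.5, 1.0, -0.3]
grip_width: 1.001
grasp_force: 0.0
```

Run:
```python
from h import *
p=imaging.camera_params("wrist"); f=imaging.grab_frame("wrist")
cv2.imwrite("pics/w1.png",f[:,:,::-1])
print(np.array(p["K"]).round(1).tolist(),np.round(p["eye"],4),proj("wrist",[.56,-.239,.021]))
go([.56,-.239,.1],86.5)
```

```text
[[313.2, 0.0, 318.8], [0.0, 313.2, 205.6], [0.0, 0.0, 1.0]] [ 0.4856 -0.2305  0.4079] [[314.82847916 171.47858342]]
shift [ 0.017 -0.046  1.355] turn [ 0.002 -0.001  0.001] | tcp [ 0.5625 -0.2339  0.2626] j6 -1.95
```

View pics/w1.png

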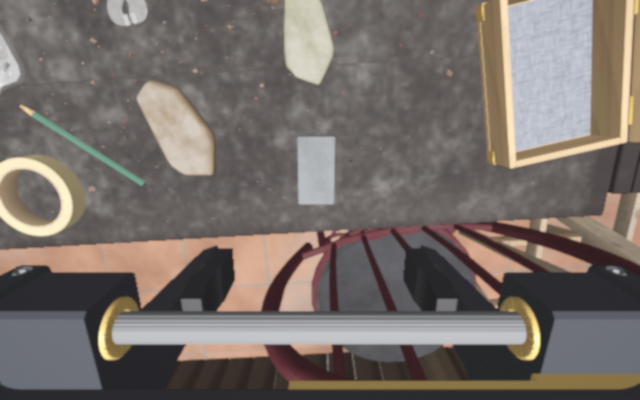

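The wrist view shows the whetstone centred at about (316,171), within 2 px of where my estimate projects. The slabs are well clear of the fingers, at (180,130) and (308,40).

Run:
```python
from h import *
p=imaging.camera_params("wrist"); f=cv2.imread("pics/w1.png"); g=f[:,:,0].astype(int)
m=np.zeros(g.shape,bool); m[120:220,280:355]=g[120:220,280:355]>125
P=ray("wrist",blob(m,(316,171)).reshape(-1,2),.021,p); print(rect(P))
go([.560,-.238,.145],86.5); go([.560,-.238,.004],86.5)
```

```text
[ 561.  -237.6   48.9   89.    86.6]
shift [ 0.018 -0.037  0.98 ] turn [ 0.002 -0.001  0.001] | tcp [ 0.5625 -0.2339  0.2626] j6 -1.95
shift [ 0.017 -0.039  2.155] turn [ 0.002 -0.001  0.001] | tcp [ 0.5625 -0.2339  0.2626] j6 -1.95
```

>>> carry_out(commands="0.01 -0.03 0.5 0 0 0 1; 0.01 -0.03 1 0 0 0 1; 0.01 -0.03 1 0 0 0 1")

```text
time: 3.4
tcp_pos: [0.5572, -0.2359, 0.139]
eef_rot: [-0.093, -3.132, -0.007]
contact_force: [-1.5, 0.0, 0.4]
grip_width: 1.0
grasp_force: 0.0
```

>>> carry_out(commands="0 0 0.5 0 0 0 1; 0 0 0.9 0 0 0 1; 0 0 1 0 0 0 1; 0 0 1 0 0 0 1")

```text
time: 3.9
tcp_pos: [0.5624, -0.2398, 0.0251]
eef_rot: [0.095, 3.138, -0.001]
contact_force: [0.3, -0.0, 1.1]
grip_width: 1.001
grasp_force: 0.0
```

```bash
python3 -c "
from h import *
go([.561,-.238,.004],86.5)"
```

```text
shift [0.013 0.014 0.176] turn [-0.001  0.003  0.001] | tcp [ 0.5624 -0.2398  0.0251] j6 -1.95
```

>>> carry_out(commands="0.01 0.01 0.1 0 0 0 1; 0.01 0.01 0.17 0 0 0 1; 0.01 0.01 0.17 0 0 0 0.4; 0.01 0.01 0.17 0 0 0 0.4; 0.01 0.01 0.17 0 0 0 0.4; 0.01 0.01 0.17 0 0 0 0.4; 0.01 0.01 0.17 0 0 0 0.4; 0.01 0.01 0.17 0 0 0 0.4", squeeze=25)

```text
time: 4.9
tcp_pos: [0.5596, -0.2384, 0.0025]
eef_rot: [0.096, 3.14, 0.0]
contact_force: [-0.8, 1.3, 1.3]
grip_width: 0.519
grasp_force: 25.0
```

>>> carry_out(commands="0 0 -0.2 0 0 0 0.4; 0 0 -0.4 0 0 0 0.4; 0 0 -0.7 0 0 0 0.4; 0 0 -1 0 0 0 0.4; 0 0 -1 0 0 0 0.4")

```text
time: 5.52
tcp_pos: [0.5618, -0.2395, 0.1254]
eef_rot: [0.096, 3.134, -0.004]
contact_force: [-0.8, -1.0, -1.1]
grip_width: 0.522
grasp_force: 25.0
```

```bash
python3 -c "
from h import *
print(sensors.get_obs()['joint_positions'])
go([.465,.025,.16],9.3)"
```

```text
[-4.43767921e-01  2.33171193e-01  1.86125370e+00 -1.47250326e-04
  1.04049460e+00 -1.95345684e+00]
shift [ 0.938  2.15  -0.3  ] turn [0.002 0.009 1.716] | tcp [ 0.5618 -0.2395  0.1254] j6 -1.95
```

>>> carry_out(commands="0.2 0.2 -0.2 0 0 0.2 0.4; 0.4 0.4 -0.3 0 0 0.4 0.4; 0.6 0.6 -0.3 0 0 0.6 0.4; 0.6 0.8 -0.3 0 0 0.8 0.4; 0.6 0.8 -0.3 0 0 1 0.4; 0.6 0.8 -0.3 0 0 1 0.4")

```text
time: 6.28
tcp_pos: [0.4922, -0.1375, 0.1561]
eef_rot: [-1.286, -2.863, 0.001]
contact_force: [-0.8, -0.1, -1.8]
grip_width: 0.523
grasp_force: 25.0
```

```bash
python3 -c "
from h import *
go([.464,-.05,.16],9.3);go([.464,.03,.16],9.3)"
```

```text
shift [ 0.701  0.309 -0.031] turn [-0.003 -0.003  0.718] | tcp [ 0.4922 -0.1375  0.1561] j6 -1.05
shift [ 1.199  0.752 -0.031] turn [-0.003 -0.003  0.718] | tcp [ 0.4922 -0.1375  0.1561] j6 -1.05
```

>>> carry_out(commands="0.2 0.1 0 0 0 0.2 0.4; 0.4 0.2 0 0 0 0.4 0.4; 0.7 0.4 0 0 0 0.6 0.4; 0.9 0.6 0 0 0 0.72 0.4; 1 0.65 0 0 0 0.72 0.4; 1 0.65 0 0 0 0.72 0.4")

```text
time: 7.02
tcp_pos: [0.4717, 0.0035, 0.1575]
eef_rot: [-2.033, -2.394, 0.002]
contact_force: [-0.1, -1.1, -2.2]
grip_width: 0.519
grasp_force: 25.0
```

Run:
```python
from h import *
go([.464,.030,.10],9.3); go([.464,.030,.012],9.3)
p=imaging.camera_params("wrist"); f=imaging.grab_frame("wrist")
cv2.imwrite("pics/w2.png",f[:,:,::-1])
# rim corners as now believed, projected in the wrist view
L=np.array([[-.065,-.09],[-.065,.09],[.065,.09],[.065,-.09]]);c,s=np.cos(1.7334),np.sin(1.7334)
W=np.array([.4638,.0322])+L@np.array([[c,s],[-s,c]])
print(proj("wrist",np.c_[W,[.05]*4]).round(0).tolist())
```

```text
shift [ 0.228 -0.027  0.479] turn [-0.002  0.     0.001] | tcp [0.4717 0.0035 0.1575] j6 -0.21
shift [ 0.229 -0.026  1.212] turn [-0.002  0.     0.001] | tcp [0.4717 0.0035 0.1575] j6 -0.21
[[418.0, 240.0], [214.0, 240.0], [197.0, 82.0], [434.0, 82.0]]
```

View pics/w2.png

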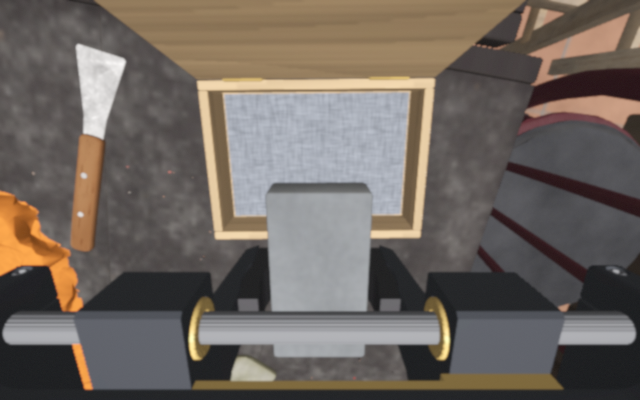

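The wrist view shows the rim corners at about (199,82), (433,82), (421,238) and (216,238), all within 2 px of prediction. The stone is held square in the fingers with its far edge at about y=190.

Run:
```python
from h import *
P=ray("wrist",[[270,192],[370,192],[275,350],[363,357],[320,192],[267,250],[371,250]],.1765)
o=sensors.get_obs(); M=R.from_rotvec(o["eef_rot"]).as_matrix()
print(((P-o["tcp_pos"])@M).round(4))
cd=np.array([np.cos(1.7334),np.sin(1.7334)])
for dx in (-.005,-.008): go(np.r_[np.array([.4638,.0322])+dx*cd,.10],9.3)
```

```text
[[ 0.0425 -0.0213 -0.0188]
 [ 0.0425  0.0208 -0.0188]
 [-0.0388 -0.0225 -0.0188]
 [-0.043   0.0215 -0.0188]
 [ 0.0425 -0.0003 -0.0188]
 [ 0.0157 -0.0239 -0.0188]
 [ 0.0158  0.0225 -0.0188]]
shift [ 0.21  -0.028  0.481] turn [-0.001  0.001 -0.001] | tcp [0.4721 0.0029 0.1577] j6 -0.21
shift [ 0.185 -0.028  0.481] turn [-0.001  0.001 -0.001] | tcp [0.4721 0.0029 0.1577] j6 -0.21
```

>>> carry_out(commands="0.2 -0.03 0.1 0 0 0 0.4; 0.2 -0.03 0.3 0 0 0 0.4; 0.2 -0.03 0.5 0 0 0 0.4; 0.2 -0.03 0.7 0 0 0 0.4; 0.2 -0.03 0.7 0 0 0 0.4; 0.2 -0.03 0.7 0 0 0 0.4")

```text
time: 7.82
tcp_pos: [0.4658, 0.0258, 0.075]
eef_rot: [2.038, 2.39, 0.001]
contact_force: [0.1, -0.9, -2.4]
grip_width: 0.517
grasp_force: 25.0
```

```bash
python3 -c "
from h import *
cd=np.array([np.cos(1.7334),np.sin(1.7334)])
go(np.r_[np.array([.4638,.0322])-.005*cd,.0125],9.3)"
```

```text
shift [ 0.014 -0.008  0.521] turn [ 0.001  0.    -0.005] | tcp [0.4658 0.0258 0.075 ] j6 -0.16
```

>>> carry_out(commands="0.01 -0.01 0.1 0 0 0 0.4; 0.01 -0.01 0.2 0 0 0 0.4; 0.01 -0.01 0.3 0 0 0 0.4; 0.01 -0.01 0.4 0 0 0 0.4; 0.01 -0.01 0.46 0 0 0 0.4; 0.01 -0.01 0.49 0 0 0 0.4; 0.01 -0.01 0.51 0 0 0 0.4; 0.01 -0.01 0.51 0 0 0 0.4")

```text
time: 8.82
tcp_pos: [0.4639, 0.0275, 0.0132]
eef_rot: [2.038, 2.391, 0.0]
contact_force: [-0.1, -0.3, -3.1]
grip_width: 0.519
grasp_force: 25.0
```

>>> carry_out(commands="0 0 0.01 0 0 0 0.4; 0 0 0.02 0 0 0 0.4; 0 0 0.02 0 0 0 0.4")

```text
time: 9.2
tcp_pos: [0.464, 0.0275, 0.0114]
eef_rot: [2.038, 2.39, 0.0]
contact_force: [-2.5, -0.3, 4.4]
grip_width: 0.52
grasp_force: 25.0
```

Contact with the floor is made, so I release and lift.

>>> carry_out(commands="0 0 0 0 0 0 0.55; 0 0 0 0 0 0 0.6; 0 0 0 0 0 0 0.65; 0 0 0 0 0 0 0.7; 0 0 0 0 0 0 0.7; 0 0 -0.1 0 0 0 0.7; 0 0 -0.3 0 0 0 0.7; 0 0 -0.6 0 0 0 0.7; 0 0 -1 0 0 0 0.7; 0 0 -1 0 0 0 0.7")

```text
time: 10.45
tcp_pos: [0.4675, 0.0275, 0.1359]
eef_rot: [2.033, 2.385, 0.01]
contact_force: [-0.1, 0.7, -0.4]
grip_width: 0.699
grasp_force: 0.0
```

>>> carry_out(commands="-0.3 0 -0.5 0 0 0 0.5; -0.6 0 -1 0 0 0 0.5; -0.6 0 -1 0 0 0 0.5; -0.6 0 -1 0 0 0 0.5")

```text
time: 10.95
tcp_pos: [0.4752, -0.0439, 0.2508]
eef_rot: [2.039, 2.389, 0.001]
contact_force: [-0.3, 0.3, -1.0]
grip_width: 0.5
grasp_force: 0.0
```

Run:
```python
from h import *
f=imaging.grab_frame("wrist"); s=imaging.grab_frame("side"); t=imaging.grab_frame("top")
for n,i in (("w3",f),("s3",s),("t3",t)): cv2.imwrite(f"pics/{n}.png",i[:,:,::-1])
cr=cv2.resize(s[70:220,240:400],None,fx=2.5,fy=2.5); cr2=cv2.resize(t[150:270,160:290],(400,375))
cv2.imwrite("pics/c3.png",np.vstack([cv2.resize(f[:],(800,500))[:225], np.hstack([cr[:375],cr2])])[:600,:,::-1])
go([.447,.134,.33],99.3)
```

```text
shift [ 1.491  0.013 -0.68 ] turn [-0.006  0.003  1.996] | tcp [ 0.4735 -0.0428  0.2481] j6 -0.3
```

View pics/c3.png

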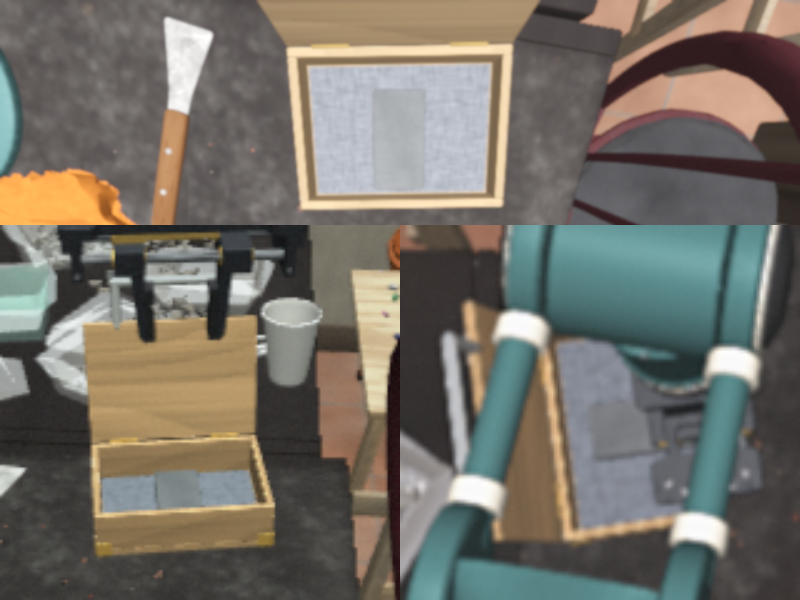

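The stone lies flat on the felt (wrist crop at about (398,140)), the case is undisturbed and the lid is still open as before. Next is the bar.

>>> carry_out(commands="0.2 0 -0.3 0 0 -0.24 0.5; 0.4 0 -0.6 0 0 -0.48 0.5; 0.5 0 -0.8 0 0 -0.72 0.5; 0.5 0 -0.8 0 0 -0.96 0.5; 0.5 0 -0.8 0 0 -1 0.5; 0.5 0 -0.8 0 0 -1 0.5")

```text
time: 11.85
tcp_pos: [0.4649, 0.016, 0.3449]
eef_rot: [-0.97, -2.985, 0.001]
contact_force: [0.5, 0.7, 0.3]
grip_width: 0.499
grasp_force: 0.0
```

>>> carry_out(commands="0 0 0 0 0 -0.24 0.5; 0 0 0 0 0 -0.48 0.5; 0 0 0 0 0 -0.72 0.5; 0 0 0 0 0 -0.96 0.5; 0 0 0 0 0 -1 0.5; 0 0 0 0 0 -1 0.5")

```text
time: 12.6
tcp_pos: [0.4654, 0.0156, 0.3461]
eef_rot: [0.243, -3.131, -0.0]
contact_force: [0.4, -0.4, -0.1]
grip_width: 0.503
grasp_force: 0.0
```

Run:
```python
from h import *
t=cv2.cvtColor(imaging.grab_frame("top"),cv2.COLOR_RGB2BGR)
go([.4465,.134,.25],99.3); go([.4465,.134,.20],99.3)
w=imaging.grab_frame("wrist"); s=imaging.grab_frame("side")
cv2.imwrite("pics/c4.png",np.vstack([cv2.resize(w,None,fx=1,fy=1)[:,:,::-1],np.hstack([cv2.resize(s[60:130,250:370],(320,187)),cv2.resize(t[150:220,160:280,::-1],(320,187))])[:,:,::-1]]))
print(proj("wrist",[.4465,.134,.216]).round(0))
```

```text
shift [0.003 0.999 0.802] turn [ 0.    -0.001 -0.009] | tcp [0.4655 0.0156 0.3463] j6 -1.75
shift [0.002 0.999 1.219] turn [ 0.    -0.001 -0.009] | tcp [0.4655 0.0156 0.3463] j6 -1.75
[[450. 197.]]
```

View pics/c4.png

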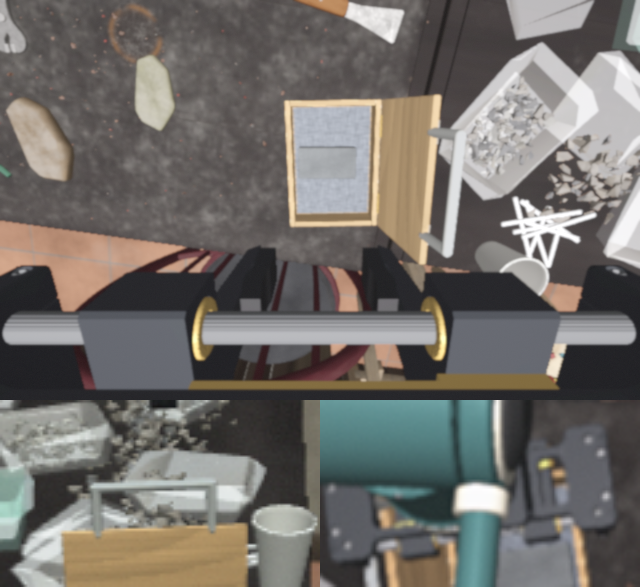

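The wrist view shows the bar running from (459,133) to (450,252), about 4 mm further back than estimated. That puts the lid at about 1.80 rad and the bar at (0.446, 0.138, 0.215).

>>> carry_out(commands="0 0.4 0 0 0 0 0.5; 0 0.8 0.2 0 0 0 0.5; 0 1 0.5 0 0 0 0.5; 0 1 0.7 0 0 0 0.5; 0 1 0.7 0 0 0 0.5")

```text
time: 13.38
tcp_pos: [0.445, 0.1341, 0.2605]
eef_rot: [0.249, -3.127, 0.001]
contact_force: [0.5, -0.3, 0.4]
grip_width: 0.499
grasp_force: 0.0
```

Run:
```python
from h import *
go([.446,.138,.196],99.3)
P=ray("wrist",[0,0],0); print(proj("wrist",[.446,.138,.215]).round(0))
w=imaging.grab_frame("wrist"); s=imaging.grab_frame("side")
cv2.imwrite("pics/c5.png",np.vstack([w,cv2.resize(s[40:150,230:400],(640,200))[:200]])[:600,:,::-1])
```

```text
shift [-0.016  0.031  0.538] turn [-0.001 -0.006 -0.005] | tcp [0.445  0.1341 0.2605] j6 -1.49
[[325. 234.]]
```

View pics/c5.png

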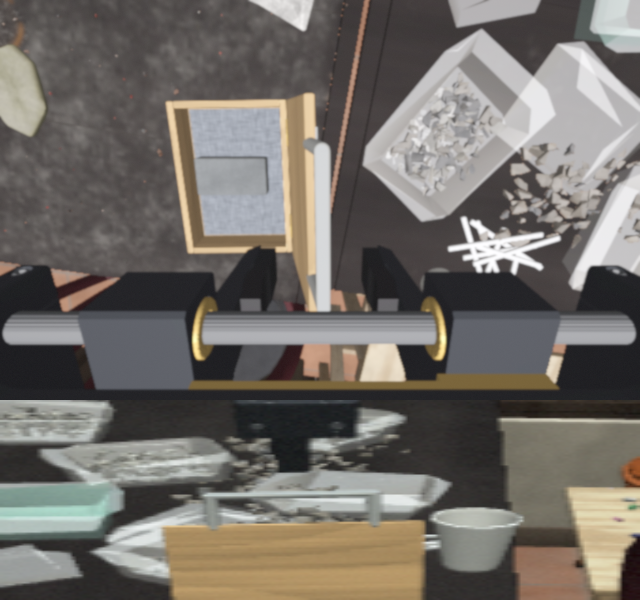

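The bar is seen at column 322, running from (316,145) to (323,310) and centred between the fingers. I descend and close on it.

>>> carry_out(commands="0 0.02 0.2 0 0 0 0.5; 0 0.02 0.4 0 0 0 0.5; 0 0.02 0.52 0 0 0 0.5; 0 0.02 0.52 0 0 0 0.5; 0 0.02 0.52 0 0 0 0.3; 0 0.02 0.52 0 0 0 0.2; 0 0.02 0.52 0 0 0 0.1; 0 0.02 0.52 0 0 0 0.05; 0 0.02 0.52 0 0 0 0.05; 0 0.02 0.52 0 0 0 0.05; 0 0.02 0.52 0 0 0 0.05", squeeze=12)

```text
time: 14.85
tcp_pos: [0.4465, 0.1367, 0.2007]
eef_rot: [-0.249, 3.131, 0.0]
contact_force: [-0.3, 0.9, 3.8]
grip_width: 0.112
grasp_force: 12.0
```

```bash
cat > arc.py <<'E'
from h import *
o=sensors.get_obs(); t=np.array(o["tcp_pos"]); M=R.from_rotvec(o["eef_rot"]).as_matrix()
cd=np.array([np.cos(1.7334),np.sin(1.7334),0]); H=np.r_[.4638,.0322,0]+.065*cd+[0,0,.05]
g=t+M@[0,0,-.019]; d=g-H; a=d@cd; h=d[2]; r=np.hypot(a,h); th=np.arctan2(h,-a)
print("th",th.round(3),"r",r.round(4),"lateral",(d@np.cross([0,0,1],cd)).round(4),"F",np.round(o["contact_force"],1),o["grip_width"])
r0=np.hypot(.17,.004); off=np.arctan2(.004,.17)
for k in np.arange(0.1,.81,.1):
    T=max(th-k,off-.01); s=(r0*(-np.cos(T))-r*(-np.cos(th)))*cd+[0,0,r0*np.sin(T)-r*np.sin(th)]
    print("lid",(T-off).round(2),(M.T@s/.12).round(3))
E
python3 arc.py
```

```text
th 1.807 r 0.1746 lateral 0.0002 F [-0.3  0.9  3.8] 0.112372914609224
lid 1.68 [-0.001 -0.148  0.011]
lid 1.58 [-0.001 -0.289 -0.002]
lid 1.48 [-0.002 -0.431  0.   ]
lid 1.38 [-0.002 -0.572  0.016]
lid 1.28 [-0.003 -0.71   0.046]
lid 1.18 [-0.003 -0.845  0.09 ]
lid 1.08 [-0.004 -0.974  0.147]
lid 0.98 [-0.004 -1.098  0.216]
```

```bash
sed -i 's/-r\*(-np.cos(th))/-r0*(-np.cos(th))/; s/-r\*np.sin(th)/-r0*np.sin(th)/' arc.py; python3 arc.py
```

```text
th 1.807 r 0.1746 lateral 0.0002 F [-0.3  0.9  3.8] 0.112372914609224
lid 1.68 [-0.001 -0.139 -0.026]
lid 1.58 [-0.001 -0.28  -0.039]
lid 1.48 [-0.002 -0.422 -0.037]
lid 1.38 [-0.002 -0.563 -0.021]
lid 1.28 [-0.003 -0.701  0.009]
lid 1.18 [-0.003 -0.836  0.053]
lid 1.08 [-0.004 -0.966  0.11 ]
lid 0.98 [-0.004 -1.089  0.179]
```

>>> carry_out(commands="0 -0.07 -0.015 0 0 0 0.05; 0 -0.14 -0.026 0 0 0 0.05; 0 -0.21 -0.034 0 0 0 0.05; 0 -0.28 -0.039 0 0 0 0.05; 0 -0.35 -0.04 0 0 0 0.05; 0 -0.422 -0.037 0 0 0 0.05; 0 -0.422 -0.037 0 0 0 0.05")

```text
time: 15.72
tcp_pos: [0.4548, 0.0858, 0.2048]
eef_rot: [-0.248, 3.131, -0.001]
contact_force: [4.0, 1.7, 0.7]
grip_width: 0.107
grasp_force: 12.0
```

```bash
python3 arc.py
```

```text
th 1.509 r 0.1742 lateral 0.0003 F [4.  1.7 0.7] 0.10711700082027177
lid 1.39 [-0.001 -0.141  0.016]
lid 1.29 [-0.001 -0.279  0.046]
lid 1.19 [-0.002 -0.414  0.089]
lid 1.09 [-0.002 -0.544  0.146]
lid 0.99 [-0.003 -0.667  0.215]
lid 0.89 [-0.004 -0.783  0.296]
lid 0.79 [-0.004 -0.891  0.389]
lid 0.69 [-0.004 -0.988  0.492]
```

Forces are small and the lid is following the bar.

>>> carry_out(commands="0 -0.07 0.006 0 0 0 0.05; 0 -0.141 0.016 0 0 0 0.05; 0 -0.21 0.03 0 0 0 0.05; 0 -0.279 0.046 0 0 0 0.05; 0 -0.347 0.066 0 0 0 0.05; 0 -0.414 0.089 0 0 0 0.05; 0 -0.48 0.116 0 0 0 0.05; 0 -0.544 0.146 0 0 0 0.05; 0 -0.606 0.179 0 0 0 0.05; 0 -0.667 0.215 0 0 0 0.05; 0 -0.726 0.254 0 0 0 0.05; 0 -0.783 0.296 0 0 0 0.05; 0 -0.838 0.341 0 0 0 0.05; 0 -0.891 0.389 0 0 0 0.05; 0 -0.891 0.389 0 0 0 0.05")

```text
time: 17.6
tcp_pos: [0.4713, -0.0193, 0.1575]
eef_rot: [0.248, -3.132, -0.001]
contact_force: [4.9, 1.9, -2.1]
grip_width: 0.104
grasp_force: 12.0
```

```bash
python3 arc.py
```

```text
th 0.824 r 0.1723 lateral 0.001 F [ 4.9  1.9 -2.1] 0.10394484764534746
lid 0.7 [-0.    -0.099  0.101]
lid 0.6 [-0.001 -0.188  0.212]
lid 0.5 [-0.001 -0.265  0.331]
lid 0.4 [-0.001 -0.329  0.457]
lid 0.3 [-0.002 -0.381  0.589]
lid 0.2 [-0.002 -0.419  0.725]
lid 0.1 [-0.002 -0.444  0.864]
lid 0.0 [-0.002 -0.455  1.006]
```

>>> carry_out(commands="0 -0.05 0.05 0 0 0 0.05; 0 -0.099 0.101 0 0 0 0.05; 0 -0.145 0.156 0 0 0 0.05; 0 -0.188 0.212 0 0 0 0.05; 0 -0.228 0.27 0 0 0 0.05; 0 -0.265 0.331 0 0 0 0.05; 0 -0.298 0.393 0 0 0 0.05; 0 -0.329 0.457 0 0 0 0.05; 0 -0.356 0.522 0 0 0 0.05; 0 -0.381 0.589 0 0 0 0.05; 0 -0.401 0.656 0 0 0 0.05; 0 -0.419 0.725 0 0 0 0.05; 0 -0.433 0.794 0 0 0 0.05; 0 -0.433 0.794 0 0 0 0.05")

```text
time: 19.35
tcp_pos: [0.4792, -0.0671, 0.0617]
eef_rot: [0.246, -3.132, -0.01]
contact_force: [7.4, 15.9, -2.7]
grip_width: 0.108
grasp_force: 12.0
```

```bash
python3 arc.py|head -4
```

```text
th 0.183 r 0.1685 lateral 0.0009 F [ 7.4 15.9 -2.7] 0.10802037787148204
lid 0.06 [-0.   -0.02  0.14]
lid -0.01 [-0.    -0.025  0.239]
lid -0.01 [-0.    -0.025  0.239]
```

>>> carry_out(commands="0 0.02 0.03 0 0 0 0.05; 0 0.02 0.06 0 0 0 0.05; 0 0.01 0.09 0 0 0 0.05; 0 0.01 0.12 0 0 0 0.05; 0 0.01 0.15 0 0 0 0.05; 0 0.01 0.15 0 0 0 0.05")

```text
time: 20.1
tcp_pos: [0.4793, -0.0683, 0.0448]
eef_rot: [-0.248, 3.132, 0.003]
contact_force: [4.1, 5.5, -0.2]
grip_width: 0.108
grasp_force: 12.0
```

>>> carry_out(commands="0 0.01 0.02 0 0 0 0.05; 0 0.01 0.04 0 0 0 0.05; 0 0.01 0.055 0 0 0 0.05; 0 0.01 0.055 0 0 0 0.05")

```text
time: 20.6
tcp_pos: [0.4799, -0.0682, 0.0402]
eef_rot: [-0.249, 3.131, -0.0]
contact_force: [-0.8, 3.1, 14.8]
grip_width: 0.108
grasp_force: 12.0
```

The lid is seated: contact force has risen to 15 N at the expected shut height. I release and lift straight up.

>>> carry_out(commands="0 0 0 0 0 0 0.15; 0 0 0 0 0 0 0.2; 0 0 0 0 0 0 0.25; 0 0 0 0 0 0 0.25; 0 0 -0.05 0 0 0 0.25; 0 0 -0.2 0 0 0 0.25; 0 0 -0.4 0 0 0 0.25; 0 0 -0.7 0 0 0 0.25; 0 0 -1 0 0 0 0.25; 0 0 -1 0 0 0 0.25")

```text
time: 21.85
tcp_pos: [0.4817, -0.0685, 0.162]
eef_rot: [-0.249, 3.125, -0.003]
contact_force: [0.1, 0.0, 0.7]
grip_width: 0.247
grasp_force: 0.0
```

>>> carry_out(commands="0.5 -0.5 -0.5 0 0 0 0.25; 0.5 -1 -1 0 0 0 0.25; 0.5 -1 -1 0 0 0 0.25; 0.5 -1 -1 0 0 0 0.25")

```text
time: 22.35
tcp_pos: [0.4399, -0.199, 0.2811]
eef_rot: [-0.243, 3.127, -0.006]
contact_force: [-0.2, 0.6, -0.6]
grip_width: 0.251
grasp_force: 0.0
```

Run:
```python
from h import *
s=imaging.grab_frame("side"); t=imaging.grab_frame("top")
cv2.imwrite("pics/c6.png",np.hstack([cv2.resize(s[130:330,240:380],(420,600)),cv2.resize(t[140:290,170:265],(380,600))])[:,:,::-1])
cd=np.array([np.cos(1.7334),np.sin(1.7334),0]);B=np.r_[.4638,.0322,.054]-.105*cd
print(proj("side",[B,B+[0,0,.01]]).round(1))
```

```text
[[314.  193.9]
 [314.  190.6]]
```

View pics/c6.png

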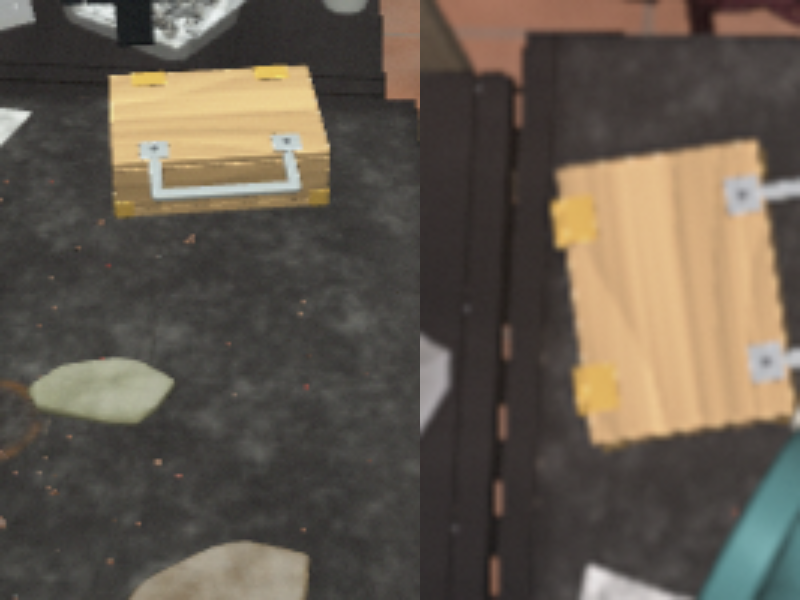

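The crop shows the lid shut on the rim, with the bar at (315,193) against a fully-shut prediction of (314,194). Both slabs are untouched and the arm is clear.

```bash
python3 -c "
from station import ticket; print(ticket.finish_job())"
```

```text
the job is handed in; nothing more can be done
None
```

I put the whetstone flat on the felt in the case, lowered the lid gently by its bar until it was shut, left both slabs where they lay, and handed the job in at about 22 s; no verdict came back.

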